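Lock a filter cartridge into the trolley's dust cleaner and shut its lid

TASK

Fit the filter cartridge into the socket of the table-top dust cleaner: set it in with its lugs in the entry slots, push it down against the spring, turn it a quarter clockwise (seen from above) and let it click up into its lock. Then swing the cleaner's lid shut and press it until its catch holds it fully closed. Leave all the other things on the trolley standing where they are, and let go of everything at the end.

Things in the scene. Friction and masses are not known exactly. Their poses are not given: they have to be found in the camera images.
- filter_c (a point): Centre of the loose filter cartridge (white plastic, about 120 g, upright, 64 mm tall), 32 mm above its underside; z along its axis. From below: a cylinder of 52 mm diameter, 35 mm high (bottom edge chamfered 4 mm), a flange of 66 mm diameter, 7 mm thick (3 to 10 mm above this point), then the grip bar. A half turn about z makes no difference.
- filter_bar (a point): Middle of the cartridge's grip bar, 21 mm above filter_c. The upright bar is 46 mm long along the cartridge's x axis, 14 mm wide and 22 mm high (from the flange's top to the top of the cartridge).
- filter_lugs (a point): On the cartridge's axis at its two lugs, 15 mm below filter_c. The lugs stick out on opposite sides along the cartridge's x axis (in line with the bar): 68 mm over both tips, each 11 mm wide and 6 mm high.
- cleaner: The dust cleaner: a fixed, low cream-coloured box 170 mm (its x) by 180 mm (its y) by 70 mm high with a flat top and a round socket open to the top; origin at the centre of its underside on the trolley, z up. It stands at varying places and yaws. The lid is hinged along its +y side and stands open there.
- socket (a point): Centre of the socket's mouth, level with the cleaner's flat top (70 mm above the trolley, 15 mm off its middle towards its -y); axes as the cleaner's. Bore 56 mm diameter, with two entry slots for the lugs along the cleaner's +x and -x (16 mm wide, out to 36 mm from the axis; a short grey ridge marks each). A sprung plate inside floats a cartridge just set in, filter_c 15 mm above this point.
- lock (a point): Where filter_c ends when locked: on the socket axis 7 mm above its mouth, bar along the cleaner's y. Pushing in takes 2 N at first, 9 N where it can turn: filter_c 6 to 10 mm below this point (10: flange on the cleaner's top). There it turns 90 degrees clockwise from above (yaw falls), a stop lies 5 to 10 degrees on; the last 10 degrees are under a 5 mm deep pocket into which the spring lifts it.
- lid (a joint): Angle of the lid's hinge, rad: 0 fully closed, larger is more open; at the start about 2.0 to 2.3 (leaning back beyond upright, outwards to the cleaner's +y). It stays where it is left (friction about 0.2 N m). Its sprung catch meets at about 0.09 and takes about 6 N pressed down at the free edge to snap over; then it is held at 0.
- lid_hinge (a point): Middle of the lid's hinge line, which runs along the cleaner's x axis, at (0, 82, 72) mm in the cleaner's frame. The axes of this entry turn with the lid; closed they are the cleaner's.
- lid_edge (a point): Middle of the lid's free edge on its outer face (its top when closed): 180 mm from the hinge line along the lid's own -y, 48 mm along its own z. The lid is a grey hood, 164 mm along x, 180 g, flat outside, with 43 mm skirts and a tongue at the free edge that hangs 19 mm below the hinge's level. Closed, the outer face is 120 mm above the trolley.
- catch_point (a point): On the cleaner's front (its -y side, 98 mm from its middle, 72 mm above the trolley): the middle of the place over which the free edge of the closed lid lies, above the sprung catch. Press the lid down over this point.
- cup: White porcelain cup, 74 mm diameter at the rim, 70 mm high, bystander; origin at the centre of its underside.
- jar: Amber jar with a white cap, 64 mm diameter, 70 mm high, bystander; origin at the centre of its underside.
- dispenser: Push-top tape dispenser in black plastic, 74 x 50 x 60 mm, bystander; origin at the centre of its underside.
- hoop: Flat plastic hoop in lilac, 120 mm outside diameter, 8 mm high, lying on the trolley, bystander; origin at the centre of its underside.
- case: Bamboo tweezer case, 150 x 36 x 20 mm, lying beside the cleaner on the side of the lid's hinge, below the open lid, bystander; origin at the centre of its underside.
- bottle: Cream bottle, 48 mm diameter, 120 mm high, standing beyond the cleaner, bystander; origin at the centre of its underside.
Not all that is in view belongs to the job. What is shaped like the part that bears filter_c but purple or yellow is not meant.

How it is judged:
By the outcome, as a careful person would: the job done as asked, in the order asked, and still so for the second after the job is handed in, with the robot touching nothing.
It also fails if it takes over 72 s, if anything falls off the work surface, if the arm or the gripper's body presses on something with over 40 N, if the wrist force passes 120 N, or if a joint passes its speed limit or range.

ROBOT

A 6-joint arm with a two-finger parallel gripper is mounted at the origin on the work surface. World frame = base frame: x ahead of the robot, y to its left, z up, the work surface at z = 0. Lengths are in m, angles in rad, forces in N, time in s.
With the tool pointing down it reaches from about 0.3 to 0.875 m from the base axis. Payload 6.4 kg.
Tool frame: the origin (TCP) lies between the finger pads; the fingertips stand 14 mm ahead of it and the grasp point (between the pads) lies 5 mm behind it (ctrl.nose_length is the distance from the TCP to the fingertips, in m); z points along the fingers, y is the direction in which the jaws open and shut (so a half turn about z gives the same grasp; the last joint's range is limited). The gripper opens to 88 mm and grips with 3 to 60 N. Pads are 18 mm wide; open, the fingers measure 123 mm over their backs; the gripper's body (75 mm by 187 mm) begins 45 mm behind the grasp point.
Start: joints at [-1.524, 0.181, 1.607, -0, 1.354, -0.206], TCP at [0.144, -0.557, 0.215] pointing down, gripper open.
Joint ranges: [-2.99, 2.99], [-0.89, 2.07], [0.3, 2.58], [-1.14, 4.28], [0, 2.63], [-3.12, 3.12]. Speed limits (rad/s): [2.57, 2.57, 3.01, 3.14, 3.14, 3.14].

INTERFACE

Orientations are given as a 3x3 rotation matrix whose columns are the frame's x, y, z axes.
In Python, from workcell import observe, eyes, ctrl gives the robot as it stands. The module is installed in compiled form; this text tells all that it offers.
- The arm moves only by the shell command python3 -m jog 'ROWS' [FORCE]. ROWS is JSON, a list that holds one entry, the list of rows, each a list of 5 numbers: the opening, from 0 (shut) to 1 (fully open), then the shift along the world's x, y, z in units of 30 mm (1.0 is 30 mm), then the turn about the world's z in units of 6 degrees (1.0 is 6 degrees). In form: [[[grip, x, y, z, yaw], ...]]. A call has 1 to 20 rows; each row is the pose to reach, as a shift and turn from the pose measured when the call began; what a row does not reach only later rows make up. A row lasts 1/12 s, in which the tool goes at most 41.7 mm and 7.16 degrees, less where a joint would pass 70% of its speed; a pose out of reach is approached as far as the arm can. A call with a gripper value outside its range is refused whole. The fingers move at their own pace and stop on an object; FORCE is the grip in N (left out, the last holds). Time passes only in rows, so rows that repeat a pose let the fingers close. It gives the time, the measured TCP pose, the force and the opening at its end, in the units of the state.
- observe(): the state, without advancing time (a new reading comes with each control period).
- eyes.snapshot(name): name is "side" or "top" or "wrist"; returns the picture (384x512x3 uint8, red, green, blue); there is no depth.
- eyes.calibration(name): a dict with "K" (3x3 intrinsics, pixels), "xyz" and "attitude" of the camera in the world; the wrist camera has in their place "T_tool_cam" (4x4, takes a point from camera to tool coordinates, whose origin is the TCP and whose axes are the flange's). Camera axes: x right, y up, looking along -z (the intrinsics and any distortion apply to the point x, -y, -z); pixel columns grow to the right and rows downward; lengths in m; the calibration is good to about 2 mm. A picture is of the moment at which its call begins: read the wrist's pose just before it. calibration takes no time and is no camera call.
- ctrl.finish_job(): hands the job in, once; it reports no verdict.
The state is a dict: "time_s": time; "joints": joint angles; "qd": joint speeds; "joint_efforts": joint torques, N m; "ee_pos": TCP position; "eef_rot": TCP orientation; "force": force on the tool from outside, world axes, zero at the start; "wrist_torque": the same for the moment, N m; "width": finger opening in m.
Only numpy, scipy, OpenCV 4.12 (cv2) and the standard library are available. Lean on these libraries where they do the work, as an engineer would, in place of code of your own. Each camera call takes 0.05 s, during which the arm holds its last target.

## Working session

There is one attempt and no reset: what is moved stays moved. The work goes in short steps, Python scripts to look and compute and a shell command to move; the robot and the scene stay as the last step left them, time stands still between calls to the robot, and variables do not carry over. Pictures are saved under pics/ and viewed, and the job is handed in when it is done.

```bash
mkdir -p pics
cat > h.py <<'E'
import numpy as np, cv2
from workcell import observe, eyes, ctrl
def cal(n, st=None):
    c=eyes.calibration(n); K=np.array(c["K"])
    if "T_tool_cam" in c:
        T=np.array(c["T_tool_cam"]); st=st or observe()
        R=np.array(st["eef_rot"]); p=np.array(st["ee_pos"])
        return K, R@T[:3,:3], R@T[:3,3]+p, c
    return K, np.array(c["attitude"]), np.array(c["xyz"]), c
def ray(C,u,v):
    K,R,o,c=C
    d=np.linalg.inv(K)@[u,v,1]; d=R@np.array([d[0],-d[1],-d[2]])
    return o,d/np.linalg.norm(d)
def onz(C,u,v,z):
    o,d=ray(C,u,v); return o+d*(z-o[2])/d[2]
def proj(C,P):
    K,R,o,c=C
    q=R.T@(np.array(P)-o); q=K@[q[0],-q[1],-q[2]]; return q[:2]/q[2]
def tri(r1,r2):
    (o1,d1),(o2,d2)=r1,r2
    A=np.stack([d1,-d2],1); s=np.linalg.lstsq(A,o2-o1,rcond=None)[0]
    a=o1+d1*s[0]; b=o2+d2*s[1]; return (a+b)/2, np.linalg.norm(a-b)
def save(im,f): cv2.imwrite(f,cv2.cvtColor(im,cv2.COLOR_RGB2BGR))
E
python3 - <<'E'
from h import *
for n in ("side","top","wrist"):
    st=observe(); im=eyes.snapshot(n); save(im,f"pics/{n}0.png"); np.save(f"{n}0.npy",im)
    c=eyes.calibration(n); print(n,{k:np.round(v,3).tolist() if not isinstance(v,(str,dict)) else v for k,v in c.items()})
    print(st["ee_pos"],st["force"],st["width"],st["time_s"])
E
```

```text
side {'K': [[452.159, 0.0, 251.083], [0.0, 452.159, 190.03], [0.0, 0.0, 1.0]], 'xyz': [0.296, 0.767, 0.952], 'attitude': [[-0.947, 0.227, -0.227], [-0.32, -0.645, 0.694], [0.011, 0.73, 0.683]]}
[ 0.143794   -0.55613487  0.21370193] [ 0.08033829 -0.25909705 -0.20652509] 0.08869774362824437 0.0
top {'K': [[444.754, 0.0, 257.853], [0.0, 444.754, 191.381], [0.0, 0.0, 1.0]], 'xyz': [0.506, -0.107, 1.433], 'attitude': [[-0.014, 0.998, -0.063], [-1.0, -0.014, 0.0], [-0.001, 0.063, 0.998]]}
[ 0.14379145 -0.55617276  0.21375984] [ 0.13206193 -0.1010693   0.34218887] 0.08805821661363851 0.05
wrist {'K': [[302.692, 0.0, 257.057], [0.0, 302.692, 190.453], [0.0, 0.0, 1.0]], 'T_tool_cam': [[-0.0, 0.951, 0.31, 0.08], [1.0, 0.0, -0.0, 0.0], [-0.001, 0.31, -0.951, -0.17], [0.0, 0.0, 0.0, 1.0]]}
[ 0.14380104 -0.55622044  0.21382801] [0.54140172 0.69159666 0.0972814 ] 0.08832726219438437 0.1
```

View pics/top0.png

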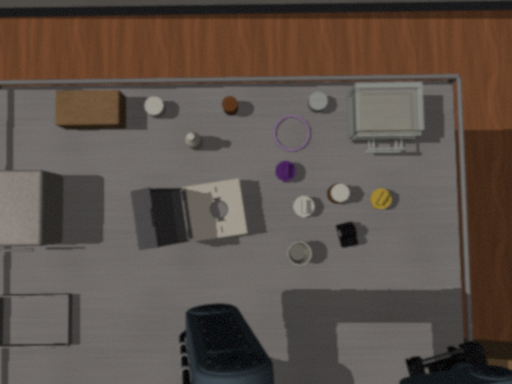

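View pics/side0.png

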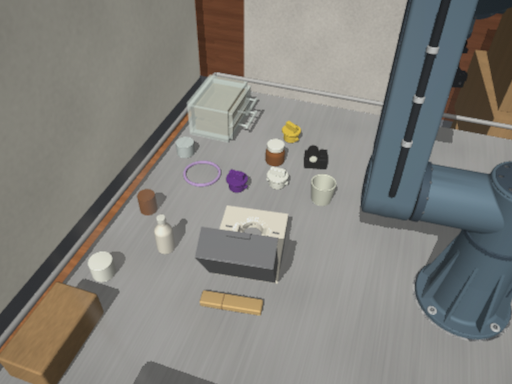

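View pics/wrist0.png

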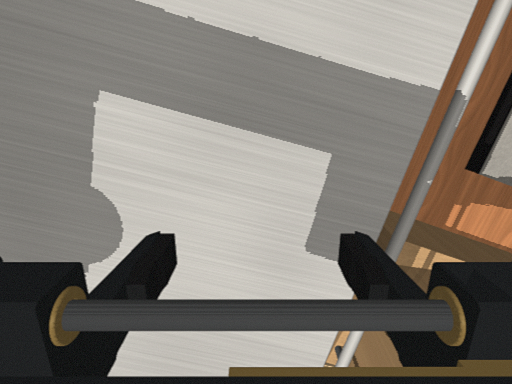

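Run:
```python
from h import *
t=np.load("top0.npy"); s=np.load("side0.npy")
a=cv2.resize(t[150:280,130:400],None,fx=2.9,fy=2.9,interpolation=cv2.INTER_CUBIC); a=np.clip(a.astype(float)*1.5,0,255).astype(np.uint8)
save(a,"pics/topc.png")
a=cv2.resize(s[130:320,180:345],None,fx=3.1,fy=3.1,interpolation=cv2.INTER_CUBIC); save(a,"pics/sidec.png")
```

```text
(no output)
```

View pics/topc.png

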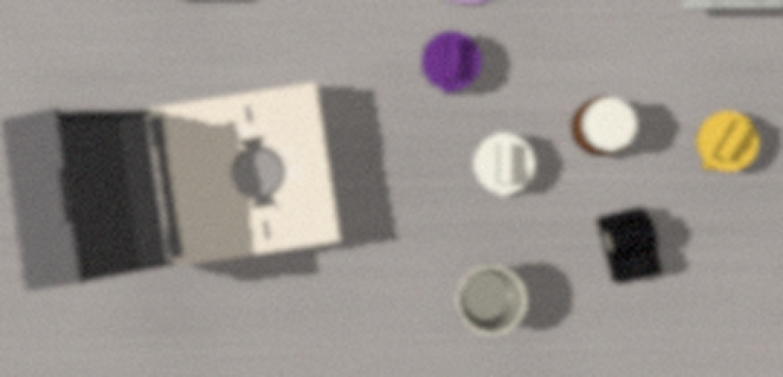

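View pics/sidec.png

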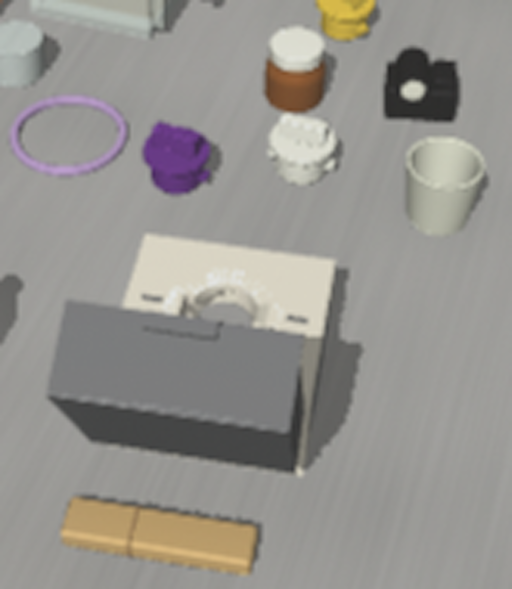

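Run:
```python
from h import *
T=cal("top");S=cal("side")
t=np.load("top0.npy"); s=np.load("side0.npy")
print(T[3].keys())
for n,im,box in (("top",t,(150,280,285,325)),("side",s,(160,195,260,300))):
    r0,r1,c0,c1=box; hsv=cv2.cvtColor(im,cv2.COLOR_RGB2HSV)
    m=np.zeros(im.shape[:2],np.uint8); m[r0:r1,c0:c1]=(hsv[r0:r1,c0:c1,2]>(150 if n=="top" else 190))
    k,l,st,ce=cv2.connectedComponentsWithStats(m)
    for i in range(1,k):
        if st[i,4]>40: print(n,st[i],ce[i])
print(tri(ray(T,304,206),ray(S,278,173)))
# ridges top at z=.072
def tc(x,y): return 130+(x+.5)/2.9-.5,150+(y+.5)/2.9-.5
a=onz(T,*tc(248,113),.072);b=onz(T,*tc(266,230),.072)
print("ridges",a,b,np.degrees(np.arctan2(a[1]-b[1],a[0]-b[0])),(a+b)/2)
for p in ((317,83),(340,240),(150,108),(180,262)): print("corner",onz(T,*tc(*p),.07))
sc=lambda x,y:(180+(x+.5)/3.1-.5,130+(y+.5)/3.1-.5)
print(tri(ray(T,*tc(248,113)),ray(S,*sc(152,297))),tri(ray(T,*tc(266,230)),ray(S,*sc(298,319))))
for nm,p,q in (("c1",(317,83),(148,234)),("c2",(340,240),(335,260))): print(nm,tri(ray(T,*tc(*p)),ray(S,*sc(*q))))
print("lid edge", tri(ray(T,*tc(3,122)),ray(S,*sc(65,302))))
```

```text
dict_keys(['K', 'xyz', 'attitude'])
top [294 197  14  19 155] [300.15483871 205.53548387]
side [267 167  21  22 279] [276.27598566 175.79928315]
(array([ 0.54459578, -0.25064943,  0.0480849 ]), np.float64(0.00258986930545898))
ridges [0.60218247 0.02341727 0.072     ] [0.47857747 0.00544645 0.072     ] 8.272222496702568 [0.54037997 0.01443186 0.072     ]
corner [ 0.63320827 -0.04983399  0.07      ]
corner [ 0.46696977 -0.07219481  0.07      ]
corner [0.60907515 0.12740852 0.07      ]
corner [0.44624505 0.09634339 0.07      ]
(array([0.60096797, 0.02293456, 0.07360507]), np.float64(0.002288001900882971)) (array([0.47745546, 0.00512683, 0.07261893]), np.float64(0.0023316523140717426))
c1 (array([ 0.63233072, -0.05008927,  0.06962099]), np.float64(0.0018949833569040066))
c2 (array([ 0.46621078, -0.07241055,  0.07141432]), np.float64(0.001638458388788645))
lid edge (array([0.5807897 , 0.2219221 , 0.28178804]), np.float64(0.0032479132811957263))
```

Run:
```python
from h import *
st=observe();print(np.round(st["eef_rot"],3).tolist(),st["joints"])
T=cal("top");S=cal("side")
tc=lambda x,y:(130+(x+.5)/2.9-.5,150+(y+.5)/2.9-.5)
sc=lambda x,y:(180+(x+.5)/3.1-.5,130+(y+.5)/3.1-.5)
print(tri(ray(T,*tc(3,122)),ray(S,*sc(50,398))),tri(ray(T,*tc(25,290)),ray(S,*sc(290,430))))
print("free/tongue corners",tri(ray(T,*tc(60,110)),ray(S,*sc(65,302))),tri(ray(T,*tc(83,280)),ray(S,*sc(303,335))))
```

```text
[[0.968, 0.25, -0.0], [0.25, -0.968, 0.001], [0.0, -0.001, -1.0]] [-1.52426954e+00  1.81373446e-01  1.60774525e+00  1.25576883e-05
  1.35381451e+00 -2.06294018e-01]
(array([0.58660767, 0.24369441, 0.2068282 ]), np.float64(0.0014610252696068734)) (array([0.42686359, 0.22063503, 0.21248052]), np.float64(0.0029496262813253236))
free/tongue corners (array([0.59733164, 0.18333721, 0.23509541]), np.float64(0.003031774420611259)) (array([0.4368689 , 0.16052992, 0.23727361]), np.float64(0.0029471222610057014))
```

```bash
python3 -m jog '[[[1,1,0.8,0.5,0],[1,2.1,1.6,0.8,0],[1,3.2,2.4,1,0],[1,4.3,3.2,1,0],[1,5.4,4,1,0],[1,6.5,4.9,1,0],[1,7.6,5.8,1,0],[1,8.7,6.8,1,0],[1,9.8,7.9,1,0],[1,10.9,9,1,0],[1,11.5,10,1,0],[1,11.5,10,1,0],[1,11.5,10,1,0]]]'
python3 - <<'E'
from h import *
st=observe(); im=eyes.snapshot("wrist"); save(im,"pics/w1.png"); np.save("w1.npy",im); import pickle; pickle.dump(st,open("w1.pkl","wb")); print(st["ee_pos"],st["joints"],st["time_s"])
E
```

```text
time_s: 1.23
ee_pos: [0.49, -0.2537, 0.2436]
eef_rot: [[0.967, 0.255, -0.0], [0.255, -0.967, 0.002], [0.0, -0.002, -1.0]]
force: [0.1, -0.1, -0.1]
width: 0.0879
[ 0.48996616 -0.25370428  0.24359319] [-6.93737214e-01  1.06104141e-01  1.63196801e+00  1.29376051e-03
  1.40516616e+00  6.19243783e-01] 1.2333
```

View pics/w1.png

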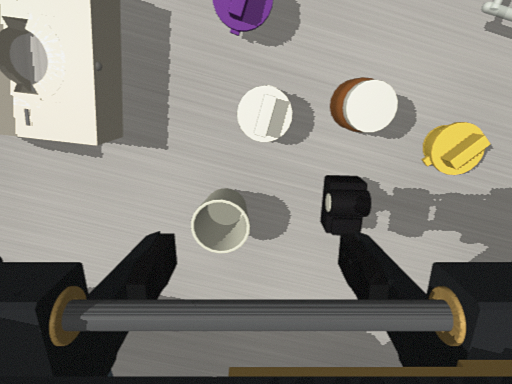

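Run:
```python
from h import *
im=np.load("w1.npy")
save(cv2.resize(im[70:155,215:320],None,fx=7,fy=7,interpolation=cv2.INTER_CUBIC),"pics/w1c.png")
```

```text
(no output)
```

View pics/w1c.png

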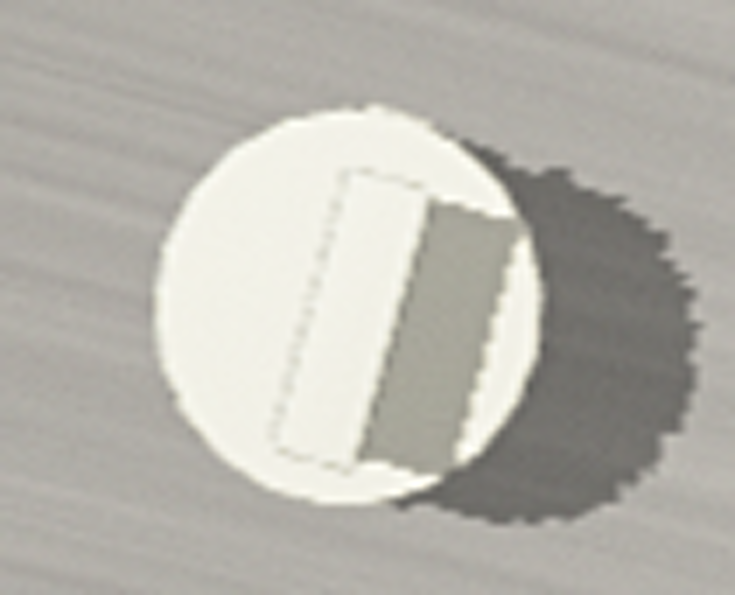

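The white one is the filter at wrist pixel (265,114), with the white grip bar at crop corners (350,172), (428,190), (353,470) and (276,450). Of the like-shaped parts, purple is at (243,10) and yellow at (456,149). The jar at (370,105) is a plain round cap. Only the white one fits.

Run:
```python
from h import *
import pickle
st=pickle.load(open("w1.pkl","rb")); W=cal("wrist",st); T=cal("top")
c=[(215+(x+.5)/7-.5,70+(y+.5)/7-.5) for x,y in ((350,172),(428,190),(353,470),(276,450))]
P=np.array([onz(W,*p,.064) for p in c]); print(P.round(4),P.mean(0).round(4))
print("len",np.linalg.norm(P[0]-P[3]),np.linalg.norm(P[1]-P[2]),"wid",np.linalg.norm(P[0]-P[1]))
d=P[0]+P[1]-P[2]-P[3]; print("bar yaw",np.degrees(np.arctan2(d[1],d[0])))
# flange centre from wrist blob and top blob
f=onz(W,215+350/7,70+305/7,.042); print("flange",f)
tf=lambda x,y:(130+(x+.5)/2.9-.5,150+(y+.5)/2.9-.5)
print("tri flange",tri(ray(W,215+350/7,70+305/7),ray(T,*tf(504,163))))
# socket in wrist view
```

```text
[[ 0.5675 -0.2419  0.064 ]
 [ 0.568  -0.2545  0.064 ]
 [ 0.5226 -0.2546  0.064 ]
 [ 0.5225 -0.2416  0.064 ]] [ 0.5451 -0.2482  0.064 ]
len 0.04495614283607556 0.045405721580896126 wid 0.012622291968265791
bar yaw -0.17580323381101473
flange [ 0.5462375 -0.2487311  0.042    ]
tri flange (array([ 0.54640086, -0.24869306,  0.04663326]), np.float64(0.0003621963973759708))
```

```bash
python3 -m jog '[[[1,0.3,0,0,1.15],[1,0.6,0,0,2.3],[1,0.9,0,0,3.45],[1,1.2,0.1,0,4.6],[1,1.5,0.1,0,5.75],[1,1.8,0.17,0,6.9],[1,1.85,0.17,0,8.05],[1,1.85,0.17,0,9.2],[1,1.85,0.17,0,10.35],[1,1.85,0.17,0,11.5],[1,1.85,0.17,0,12.65],[1,1.85,0.17,0,13.75],[1,1.85,0.17,0,13.75],[1,1.85,0.17,0,13.75]]]'
```

```text
time_s: 2.45
ee_pos: [0.5435, -0.2521, 0.2435]
eef_rot: [[-0.119, 0.993, -0.002], [0.993, 0.119, -0.001], [-0.001, -0.002, -1.0]]
force: [0.1, -0.3, -0.5]
width: 0.0881
```

```bash
python3 -m jog '[[[1,0.07,0.12,0,1.15],[1,0.07,0.12,0,2.3],[1,0.07,0.12,0,3.45],[1,0.07,0.12,0,4.6],[1,0.07,0.12,0,5.75],[1,0.07,0.12,0,6.9],[1,0.07,0.12,0,8.05],[1,0.07,0.12,0,9.2],[1,0.07,0.12,0,10.35],[1,0.07,0.12,0,11.5],[1,0.07,0.12,0,12.65],[1,0.07,0.12,0,13.85],[1,0.07,0.12,0,13.85],[1,0.07,0.12,0,13.85],[1,0.07,0.12,0,13.85]]]'
python3 - <<'E'
from h import *
st=observe(); im=eyes.snapshot("wrist"); save(im,"pics/w2.png"); np.save("w2.npy",im); import pickle; pickle.dump(st,open("w2.pkl","wb")); print(st["ee_pos"],st["joints"],st["time_s"])
E
```

```text
time_s: 3.7
ee_pos: [0.5454, -0.2489, 0.2434]
eef_rot: [[-1.0, 0.007, 0.001], [0.007, 1.0, -0.002], [-0.001, -0.002, -1.0]]
force: [-0.5, -0.3, -0.7]
width: 0.0881
[ 0.54537818 -0.24892797  0.24344994] [-6.25249423e-01  2.11275968e-01  1.51235894e+00 -1.28317790e-03
  1.41640837e+00 -2.18864145e+00] 3.7
```

View pics/w2.png

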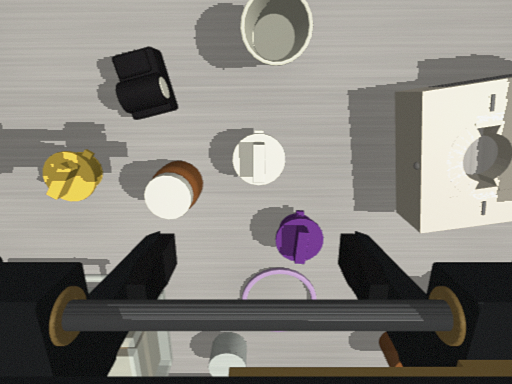

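Run:
```python
from h import *
im=np.load("w2.npy")
save(cv2.resize(im[115:200,215:320],None,fx=7,fy=7,interpolation=cv2.INTER_CUBIC),"pics/w2c.png")
save(cv2.resize(im[75:235,390:512],None,fx=3.7,fy=3.7,interpolation=cv2.INTER_CUBIC),"pics/w2s.png")
im=np.load("w1.npy"); save(cv2.resize(im[0:150,0:120],None,fx=4,fy=4,interpolation=cv2.INTER_CUBIC),"pics/w1s.png")
```

```text
(no output)
```

View pics/w2c.png

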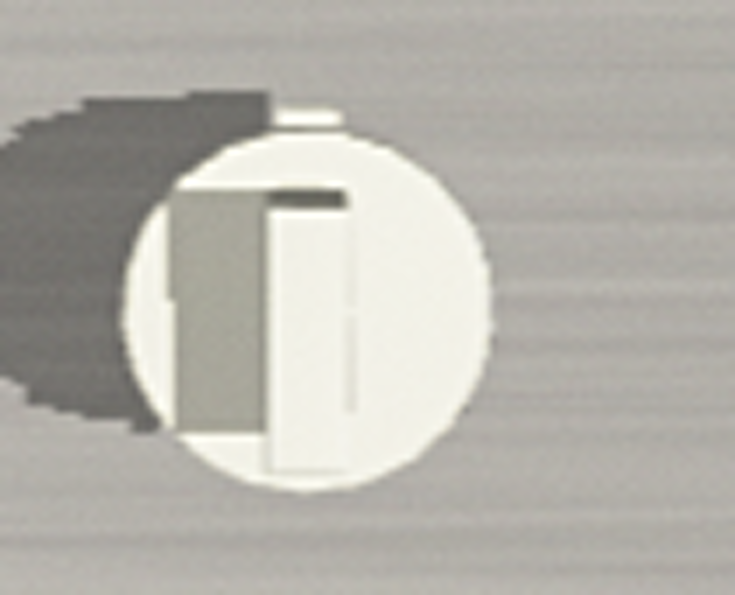

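View pics/w2s.png

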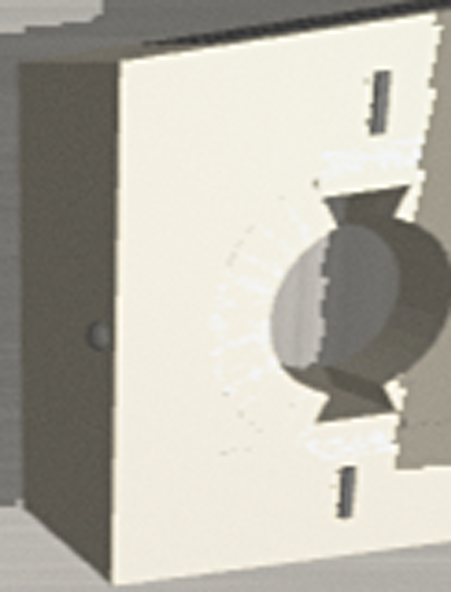

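View pics/w1s.png

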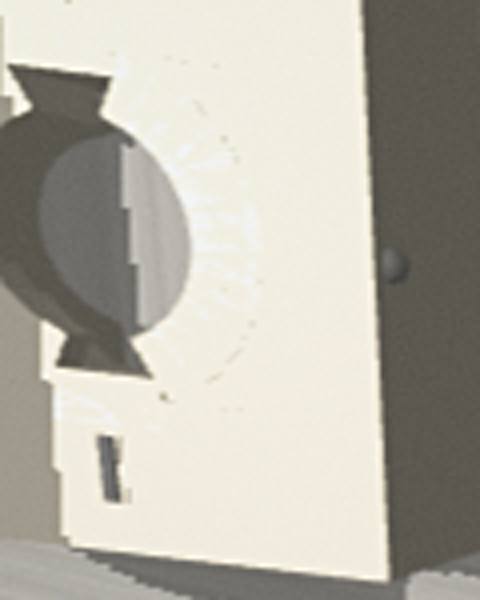

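Run:
```python
from h import *
import pickle
W1=cal("wrist",pickle.load(open("w1.pkl","rb"))); W2=cal("wrist",pickle.load(open("w2.pkl","rb")))
f=lambda x,y,s,u,v:(u+(x+.5)/s-.5,v+(y+.5)/s-.5)
c=[f(x,y,7,215,115) for x,y in ((267,208),(350,208),(350,470),(266,470))]
P=np.array([onz(W2,*p,.064) for p in c]); print(P.round(4),P.mean(0).round(4))
c1=[f(x,y,7,215,70) for x,y in ((350,172),(428,190),(353,470),(276,450))]
for a,b in zip(c1,[c[2],c[3],c[0],c[1]]):
    print("tri",tri(ray(W1,*a),ray(W2,*b)))
print("lug",onz(W2,*f(307,118,7,215,115),.02))
print("flange w2",onz(W2,*f(308,310,7,215,115),.042))
r1=f(381,102,3.7,390,75);r2=f(346,492,3.7,390,75)
a,b=onz(W2,*r1,.071),onz(W2,*r2,.071); print("ridges",a,b,(a+b)/2,np.degrees(np.arctan2(*(b-a)[[1,0]])))
print("lowridge tri",tri(ray(W1,*f(110,468,4,0,0)),ray(W2,*r1)))
print("corner tri",tri(ray(W1,*f(390,580,4,0,0)),ray(W2,*f(122,60,3.7,390,75))))
p,q=onz(W2,*f(122,60,3.7,390,75),.07),onz(W2,*f(114,582,3.7,390,75),.07); print("front corners",p,q,(p+q)/2,np.degrees(np.arctan2(*(q-p)[[1,0]])),np.linalg.norm(q-p))
```

```text
[[ 0.5225 -0.2547  0.064 ]
 [ 0.5226 -0.2409  0.064 ]
 [ 0.5677 -0.2409  0.064 ]
 [ 0.5676 -0.2554  0.064 ]] [ 0.5451 -0.248   0.064 ]
tri (array([ 0.56757592, -0.24091744,  0.06446684]), np.float64(4.3691707505178845e-05))
tri (array([ 0.56820752, -0.25454318,  0.06156104]), np.float64(0.0017834281202532842))
tri (array([ 0.52259883, -0.25417808,  0.06275521]), np.float64(0.001030498009695168))
tri (array([ 0.52259931, -0.24074294,  0.06362272]), np.float64(0.0003760981368142454))
lug [ 0.5131975  -0.24791691  0.02      ]
flange w2 [ 0.54438326 -0.24796669  0.042     ]
ridges [0.47738242 0.00647064 0.071     ] [0.60011574 0.02360179 0.071     ] [0.53874908 0.01503622 0.071     ] 7.946022710155991
lowridge tri (array([0.47743088, 0.00809619, 0.06915808]), np.float64(0.00041477966066679405))
corner tri (array([ 0.46508138, -0.06902046,  0.06675723]), np.float64(0.0001915495724699649))
front corners [ 0.46509092 -0.07080144  0.07      ] [ 0.63258854 -0.04645791  0.07      ] [ 0.54883973 -0.05862967  0.07      ] 8.269272288809386 0.1692573741179094
```

```bash
python3 -m jog '[[[0.6,0,0.03,-1,0.07],[0.6,0,0.03,-2,0.07],[0.6,0,0.03,-3,0.07],[0.6,0,0.03,-4,0.07],[0.6,0,0.03,-4.8,0.07],[0.6,0,0.03,-5.4,0.07],[0.6,0,0.03,-5.8,0.07],[0.6,0,0.03,-6,0.07],[0.6,0,0.03,-6.15,0.07],[0.6,0,0.03,-6.15,0.07],[0.6,0,0.03,-6.15,0.07]]]'
python3 - <<'E'
from h import *
im=eyes.snapshot("wrist"); save(im,"pics/w3.png")
E
```

```text
time_s: 4.67
ee_pos: [0.5461, -0.2484, 0.06]
eef_rot: [[-1.0, -0.001, 0.002], [-0.001, 1.0, -0.003], [-0.002, -0.003, -1.0]]
force: [-0.3, 0.1, 0.8]
width: 0.0527
```

View pics/w3.png

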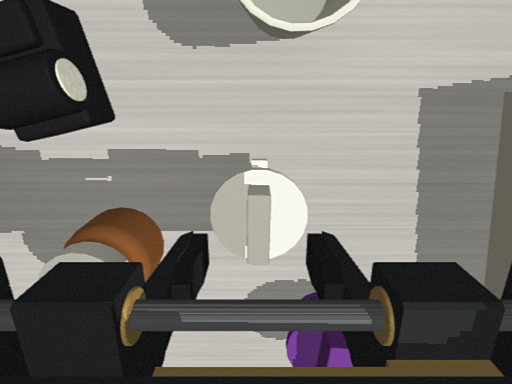

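Run:
```python
from h import *
W=cal("wrist"); p=np.array(observe()["ee_pos"]); print(p)
for q in ([.5225,-.248,.064],[.568,-.248,.064],[.545,-.248,.064],[p[0],p[1]-.026,p[2]-.014],[p[0],p[1]+.026,p[2]-.014],[.545,-.248,.042],[p[0],p[1],p[2]]): print(q,proj(W,q).round(1))
```

```text
[ 0.54626981 -0.24847984  0.06022318]
[0.5225, -0.248, 0.064] [258.6 194.7]
[0.568, -0.248, 0.064] [258.4 263.2]
[0.545, -0.248, 0.064] [258.5 229.9]
[np.float64(0.5462698135271062), np.float64(-0.2744798400846382), np.float64(0.04622317793405496)] [218.5 219.8]
[np.float64(0.5462698135271062), np.float64(-0.22247984008463823), np.float64(0.04622317793405496)] [297.1 220. ]
[0.545, -0.248, 0.042] [258.5 215.7]
[np.float64(0.5462698135271062), np.float64(-0.24847984008463822), np.float64(0.06022317793405496)] [257.7 229.1]
```

```bash
python3 -m jog '[[[0.6,-0.03,0,-0.07,0],[0.05,-0.03,0,-0.07,0],[0,-0.03,0,-0.07,0],[0,-0.03,0,-0.07,0],[0,-0.03,0,-0.07,0],[0,-0.03,0,-0.07,0],[0,-0.03,0,-0.07,0],[0,-0.03,0,-0.07,0],[0,-0.03,0,-0.07,0]]]' 40
```

```text
time_s: 5.47
ee_pos: [0.5454, -0.2485, 0.0581]
eef_rot: [[-1.0, -0.001, 0.002], [-0.001, 1.0, -0.003], [-0.002, -0.003, -1.0]]
force: [-0.2, 0.5, 1.2]
width: 0.0016
```

Run:
```python
from h import *
im=eyes.snapshot("wrist"); save(im,"pics/w4.png")
im=eyes.snapshot("side"); save(cv2.resize(im[100:260,200:360],None,fx=3.7,fy=3.7,interpolation=cv2.INTER_CUBIC),"pics/s4.png"); print(observe()["width"])
```

```text
0.0005356111458067484
```

View pics/w4.png

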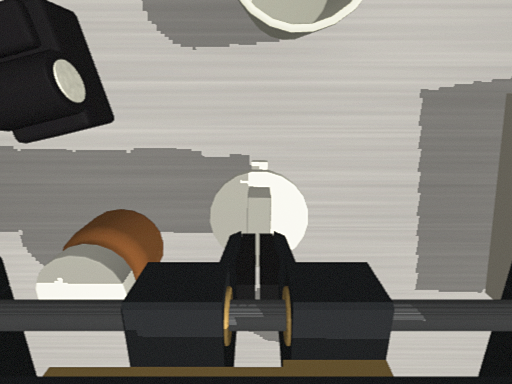

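View pics/s4.png

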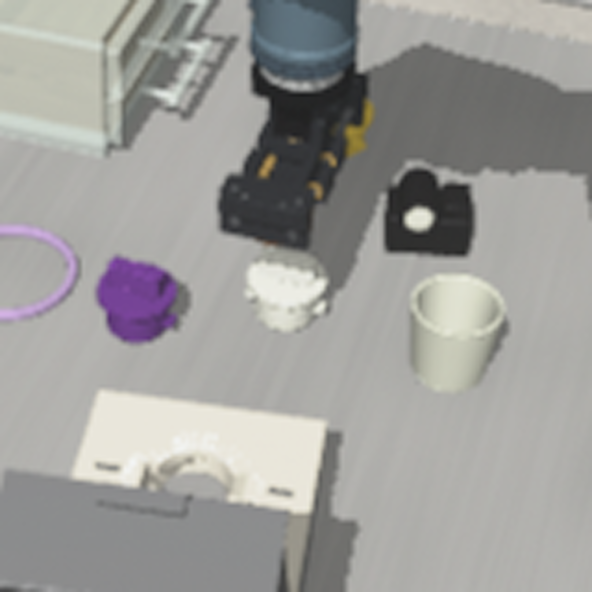

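Run:
```python
from h import *
print(ctrl.nose_length,[a for a in dir(ctrl) if a[0]!='_'])
S=cal("side"); st=observe(); print(st["ee_pos"],st["force"])
for z in (.02,.044,.058,.064,.085,.1): print(z,proj(S,[.5454,-.2485,z]))
im=eyes.snapshot("side"); save(cv2.resize(im[130:190,240:310],None,fx=10,fy=10,interpolation=cv2.INTER_CUBIC),"pics/s5.png")
```

```text
0.014 ['MotionError', 'finish_job', 'nose_length']
[ 0.54533526 -0.24849126  0.05807695] [ 0.61357157  0.52203107 -0.70934199]
0.02 [276.66686085 180.20766906]
0.044 [277.05840752 174.35750124]
0.058 [277.29112967 170.88035869]
0.064 [277.39186355 169.375276  ]
0.085 [277.74923472 164.03573036]
0.1 [278.00917138 160.15197081]
```

View pics/s5.png

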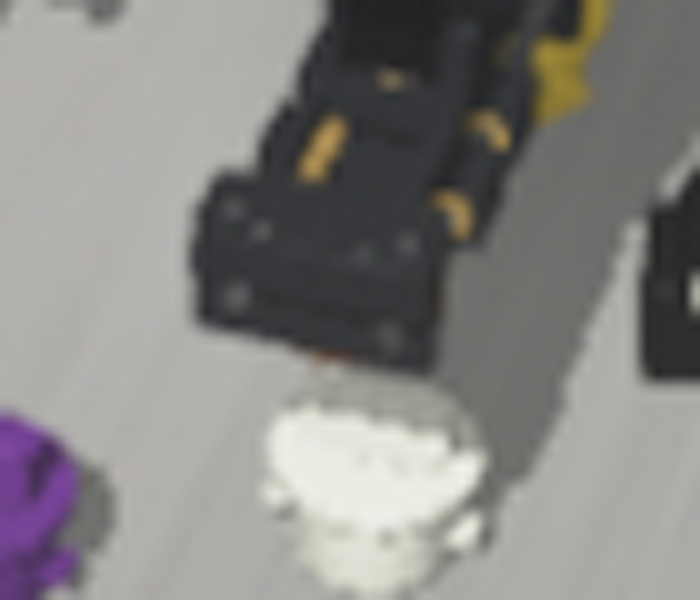

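Run:
```python
from h import *
im=cv2.imread("pics/w4.png")
a=cv2.resize(im[140:384,110:410],None,fx=2.4,fy=2.4,interpolation=cv2.INTER_CUBIC); cv2.imwrite("pics/w4c.png",np.clip(a.astype(float)*1.6,0,255).astype(np.uint8))
T=cal("top"); print("jar",onz(T,340,193,.07),"purple",onz(T,285,171,.055))
```

```text
jar [ 0.58358779 -0.3593763   0.07      ] purple [ 0.65540912 -0.19271058  0.055     ]
```

View pics/w4c.png

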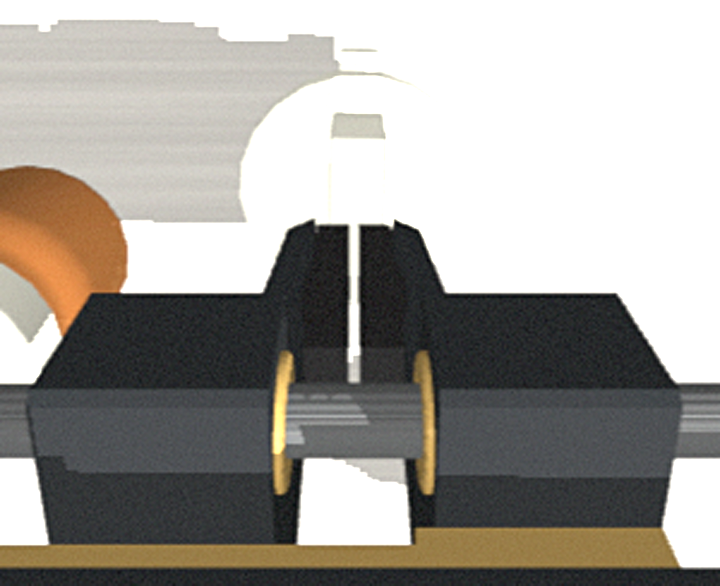

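Fingers shut on air: in the picture their tips (row 233) lie above the bar, so the real tips are about 40 mm higher than the text's tool frame says. I'll open, lower in small steps and watch the force and picture.

```bash
python3 -m jog '[[[0.6,0,0,0,0],[0.6,0,0,0,0],[0.6,0,0,0,0],[0.6,0,0,0,0],[0.6,0,0,0,0],[0.6,0,0,-0.2,0],[0.6,0,0,-0.4,0],[0.6,0,0,-0.6,0],[0.6,0,0,-0.6,0]]]'
python3 - <<'E'
from h import *
im=eyes.snapshot("wrist"); save(im,"pics/w5.png")
im=eyes.snapshot("side"); save(cv2.resize(im[120:200,230:330],None,fx=7,fy=7,interpolation=cv2.INTER_CUBIC),"pics/s6.png");print(observe()["width"])
E
```

```text
time_s: 6.37
ee_pos: [0.5442, -0.2477, 0.0381]
eef_rot: [[-1.0, -0.001, -0.0], [-0.001, 1.0, -0.001], [0.0, -0.001, -1.0]]
force: [-0.4, -0.4, -0.8]
width: 0.0531
0.05311179677452417
```

View pics/w5.png

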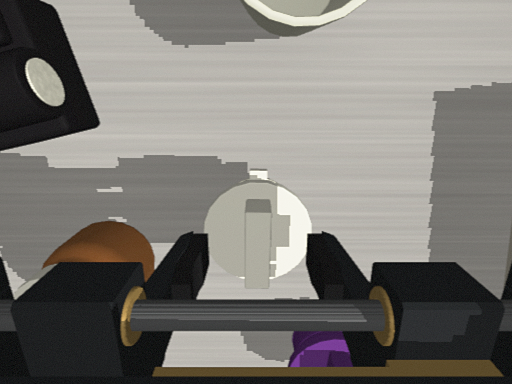

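View pics/s6.png

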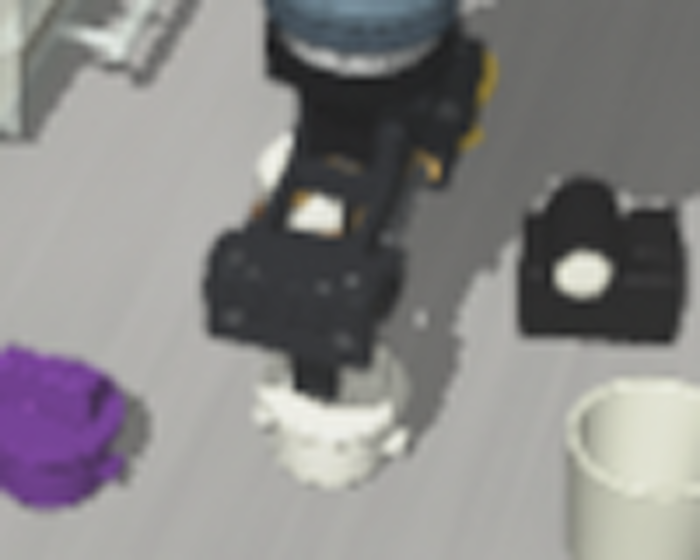

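```bash
python3 -m jog '[[[0.6,0,-0.01,-0.15,0],[0.6,0,-0.01,-0.3,0],[0.6,0,-0.01,-0.45,0],[0.6,0,-0.01,-0.55,0],[0.6,0,-0.01,-0.55,0]]]'
python3 - <<'E'
from h import *
im=eyes.snapshot("wrist"); save(im,"pics/w6.png")
E
```

```text
time_s: 6.88
ee_pos: [0.5443, -0.248, 0.0218]
eef_rot: [[-1.0, -0.001, -0.0], [-0.001, 1.0, -0.001], [0.0, -0.001, -1.0]]
force: [-0.4, -0.1, 0.2]
width: 0.0531
```

View pics/w6.png

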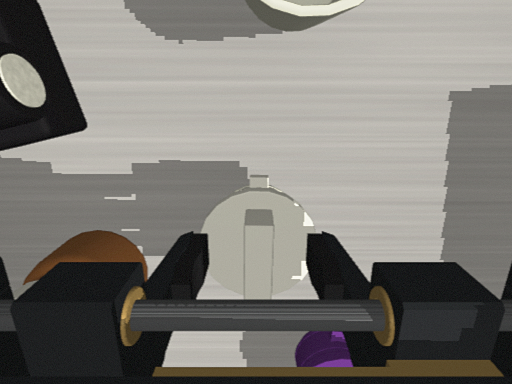

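```bash
python3 -m jog '[[[0.6,0.03,0,-0.1,0],[0.6,0.03,0,-0.22,0],[0.6,0.03,0,-0.22,0],[0.1,0.03,0,-0.22,0],[0,0.03,0,-0.22,0],[0,0.03,0,-0.22,0],[0,0.03,0,-0.22,0],[0,0.03,0,-0.22,0]]]' 40
```

```text
time_s: 7.6
ee_pos: [0.5477, -0.2475, 0.0183]
eef_rot: [[-1.0, -0.001, 0.004], [-0.001, 1.0, -0.001], [-0.004, -0.001, -1.0]]
force: [0.2, 8.1, 16.4]
width: 0.0216
```

Run:
```python
from h import *
im=eyes.snapshot("wrist"); save(im,"pics/w7.png")
im=eyes.snapshot("side"); save(cv2.resize(im[120:200,230:330],None,fx=7,fy=7,interpolation=cv2.INTER_CUBIC),"pics/s7.png");print(observe()["width"],observe()["force"],observe()["ee_pos"])
```

```text
0.0140826591278011 [ 0.42759012  0.06082992 10.8584742 ] [ 0.54779228 -0.24773364  0.01830795]
```

View pics/w7.png

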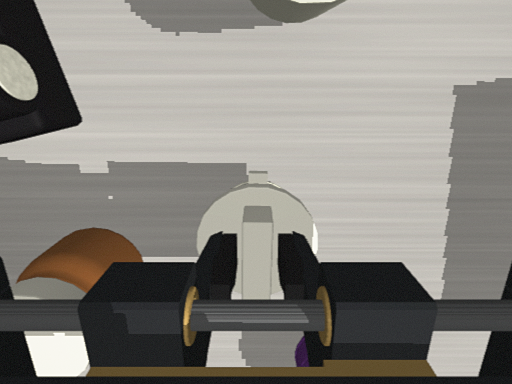

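View pics/s7.png

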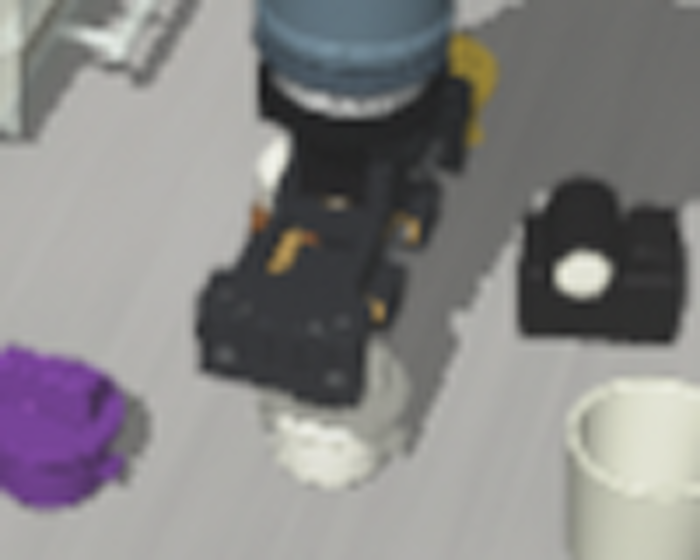

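```bash
python3 -m jog '[[[0,0,0,0.3,0],[0,0,0,0.8,0],[0,0,0,1.5,0],[0,0,0,2.3,0],[0,0,0,3.1,0],[0,0,0,3.7,0],[0,0,0,4,0],[0,0,0,4,0],[0,0,0,4,0]]]' 40
python3 - <<'E'
from h import *
im=eyes.snapshot("wrist"); save(im,"pics/w8.png"); np.save("w8.npy",im); st=observe(); print(st["width"],st["ee_pos"],st["joints"])
im=eyes.snapshot("side"); save(cv2.resize(im[80:200,230:330],None,fx=5,fy=5,interpolation=cv2.INTER_CUBIC),"pics/s8.png")
E
```

```text
time_s: 8.45
ee_pos: [0.5476, -0.2477, 0.138]
eef_rot: [[-1.0, -0.001, 0.004], [-0.001, 1.0, -0.002], [-0.004, -0.002, -1.0]]
force: [-0.4, -0.3, -1.9]
width: 0.014
0.013645362601269105 [ 0.54705123 -0.24729918  0.13699284] [-6.22585858e-01  3.11673054e-01  1.61173679e+00  9.75825665e-04
  1.21541864e+00 -2.19485105e+00]
```

View pics/w8.png

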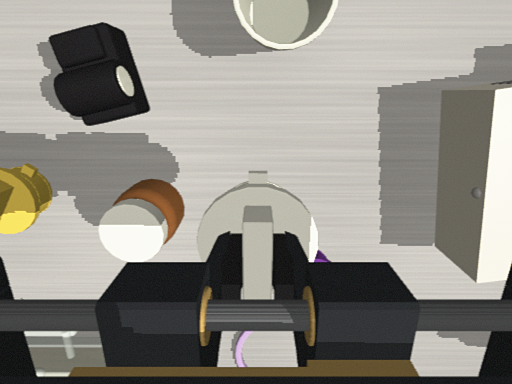

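View pics/s8.png

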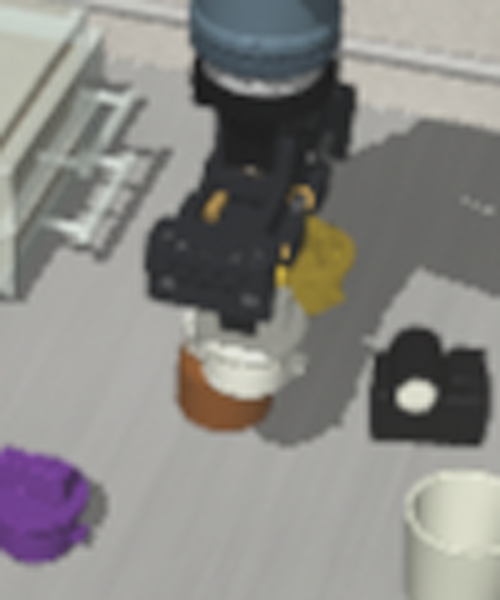

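Run:
```python
from h import *
im=np.load("w8.npy")
K=np.array(eyes.calibration("wrist")["K"]);Tc=np.array(eyes.calibration("wrist")["T_tool_cam"])
def pj(p):
    q=Tc[:3,:3].T@(np.array(p)-Tc[:3,3]); q=K@[q[0],-q[1],-q[2]]; return q[:2]/q[2]
for zt in (-.020,-.0237,-.027):
  for dx in (0,.002,.004):
    t=np.linspace(0,2*np.pi,361); P=np.array([pj([dx+.033*np.cos(a),.033*np.sin(a),zt]) for a in t])
    B=[pj([dx+.023,0,zt-.022]),pj([dx+.034,0.0055,zt+.022])]
    print(zt,dx,"cols",P[:,0].min().round(1),P[:,0].max().round(1),"toprow",P[:,1].min().round(1),"bar end,lug",np.round(B,1).tolist())
save(cv2.resize(im[160:310,180:340],None,fx=4.5,fy=4.5,interpolation=cv2.INTER_CUBIC),"pics/w8c.png")
```

```text
-0.02 0 cols 198.2 317.4 toprow 187.9 bar end,lug [[257.9, 222.8], [267.1, 175.0]]
-0.02 0.002 cols 198.0 317.6 toprow 184.2 bar end,lug [[257.9, 218.9], [267.1, 171.7]]
-0.02 0.004 cols 197.8 317.8 toprow 180.5 bar end,lug [[257.9, 214.8], [267.1, 168.4]]
-0.0237 0 cols 196.9 318.7 toprow 190.1 bar end,lug [[257.9, 226.2], [267.3, 176.7]]
-0.0237 0.002 cols 196.7 318.9 toprow 186.3 bar end,lug [[257.9, 222.1], [267.3, 173.3]]
-0.0237 0.004 cols 196.5 319.1 toprow 182.5 bar end,lug [[257.9, 218.0], [267.3, 170.0]]
-0.027 0 cols 195.7 319.9 toprow 192.1 bar end,lug [[257.9, 229.4], [267.5, 178.2]]
-0.027 0.002 cols 195.5 320.1 toprow 188.3 bar end,lug [[257.9, 225.2], [267.5, 174.8]]
-0.027 0.004 cols 195.3 320.4 toprow 184.4 bar end,lug [[257.9, 221.0], [267.5, 171.4]]
```

View pics/w8c.png

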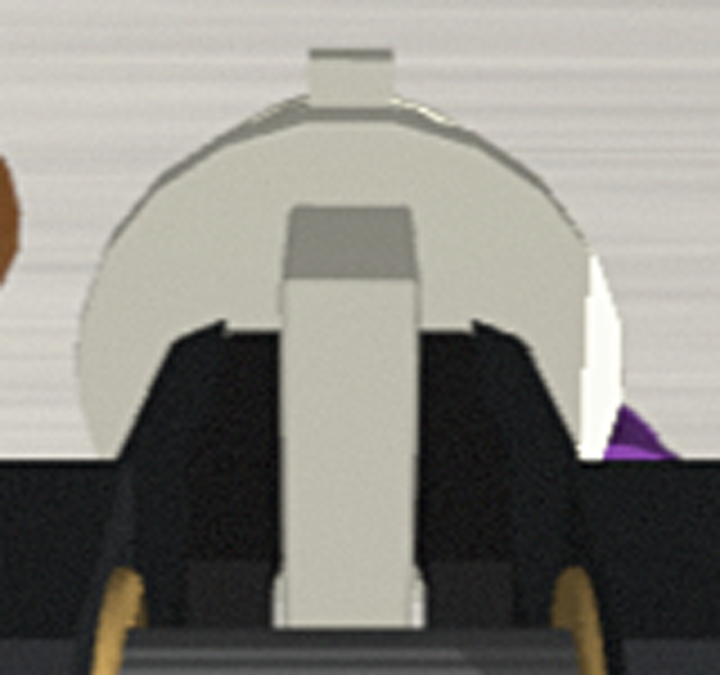

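```bash
python3 -m jog '[[[0,0,0.5,0.4,0.3],[0,0.1,1.4,0.8,0.7],[0,0.2,2.4,0.8,1.1],[0,0.4,3.4,0.8,1.4],[0,0.4,4.3,0.8,1.4],[0,0.4,5,0.8,1.4],[0,0.4,5.2,0.8,1.4],[0,0.4,5.2,0.8,1.4],[0,0.4,5.2,0.8,1.4]]]' 40
python3 - <<'E'
from h import *
import pickle
st=observe(); im=eyes.snapshot("wrist"); save(im,"pics/w9.png"); np.save("w9.npy",im); pickle.dump(st,open("w9.pkl","wb")); print(st["width"],st["ee_pos"],np.degrees(np.arctan2(st["eef_rot"][1][0],st["eef_rot"][0][0])))
save(cv2.resize(im[90:300,280:500],None,fx=2.8,fy=2.8,interpolation=cv2.INTER_CUBIC),"pics/w9c.png")
E
```

```text
time_s: 9.3
ee_pos: [0.5586, -0.091, 0.1603]
eef_rot: [[-0.989, -0.149, 0.001], [-0.149, 0.989, -0.0], [-0.001, -0.0, -1.0]]
force: [1.1, -0.1, -2.4]
width: 0.0136
0.01360600887076022 [ 0.55858258 -0.09099975  0.1602567 ] -171.44717995780638
```

View pics/w9.png

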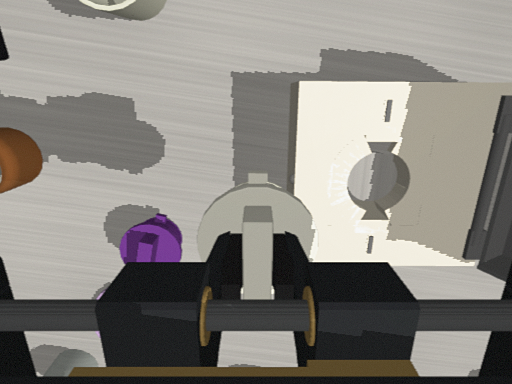

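View pics/w9c.png

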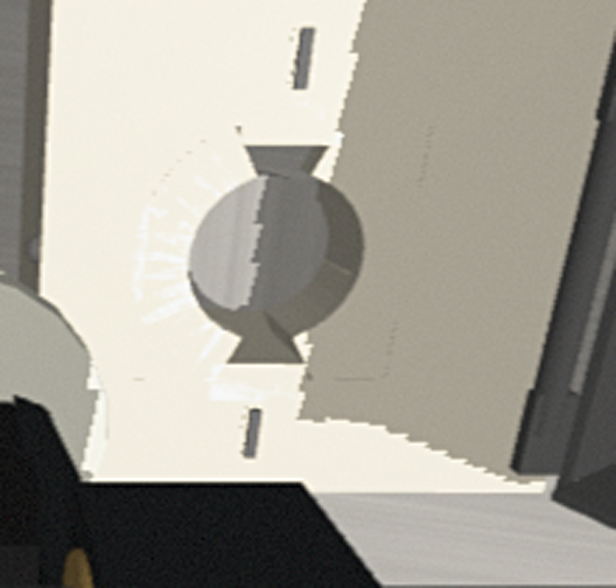

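Run:
```python
from h import *
import pickle
W=cal("wrist",pickle.load(open("w9.pkl","rb")))
f=lambda x,y:onz(W,280+(x+.5)/2.8-.5,90+(y+.5)/2.8-.5,.070)
a,b=f(303,58),f(253,433); print("ridge mid",(a+b)/2,np.degrees(np.arctan2(*(b-a)[[1,0]])),np.linalg.norm(a-b))
s=[f(*p) for p in ((245,146),(328,146),(228,362),(303,362))]
u,l=(s[0]+s[1])/2,(s[2]+s[3])/2; print("slots",(u+l)/2,np.degrees(np.arctan2(*(l-u)[[1,0]])),np.linalg.norm(u-l),np.linalg.norm(s[0]-s[1]))
p,q=f(188,255),f(363,245); print("bore",(p+q)/2,np.linalg.norm(p-q))
```

```text
ridge mid [0.5389607  0.01555638 0.07      ] 8.331088331561215 0.124620024983239
slots [0.53885954 0.01531238 0.07      ] 10.299716981664007 0.072035373610411 0.02548170860791239
bore [0.53614693 0.01447498 0.07      ] 0.05554085124108489
```

```bash
python3 -m jog '[[[0,-0.15,0.7,0,-0.06],[0,-0.3,1.6,-0.2,-0.06],[0,-0.45,2.5,-0.6,-0.06],[0,-0.59,3.2,-1,-0.06],[0,-0.59,3.55,-1.5,-0.06],[0,-0.59,3.55,-1.8,-0.06],[0,-0.59,3.55,-1.8,-0.06],[0,-0.59,3.55,-1.8,-0.06]]]' 40
python3 - <<'E'
from h import *
st=observe(); im=eyes.snapshot("wrist"); save(im,"pics/w10.png"); print(st["width"],st["ee_pos"],np.degrees(np.arctan2(st["eef_rot"][1][0],st["eef_rot"][0][0]))%360)
im=eyes.snapshot("side"); save(cv2.resize(im[150:300,170:330],None,fx=3.7,fy=3.7,interpolation=cv2.INTER_CUBIC),"pics/s10.png")
E
```

```text
time_s: 10.02
ee_pos: [0.5411, 0.0134, 0.1061]
eef_rot: [[-0.99, -0.14, 0.001], [-0.14, 0.99, -0.001], [-0.001, -0.001, -1.0]]
force: [-0.3, -1.3, -0.9]
width: 0.0138
0.01375115660927908 [0.54105498 0.01340431 0.10608872] 188.0545778898433
```

View pics/w10.png

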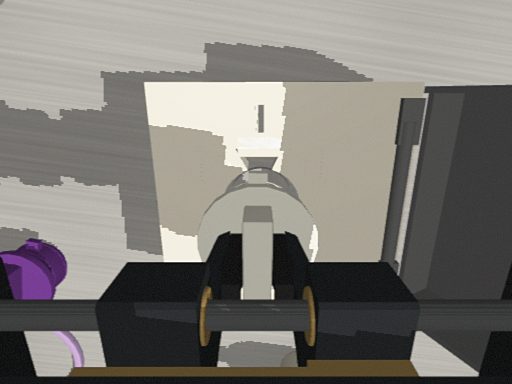

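View pics/s10.png

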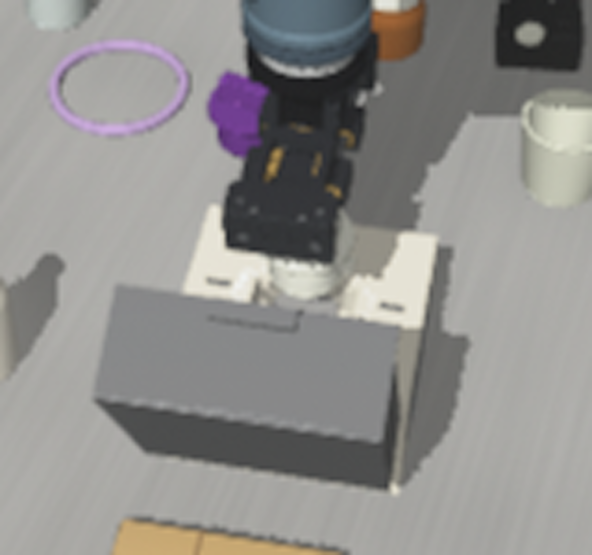

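```bash
python3 -m jog '[[[0,0,0.07,0,0],[0,0,0.07,-0.3,0],[0,0,0.07,-0.6,0],[0,0,0.07,-0.9,0],[0,0,0.07,-1.1,0],[0,0,0.07,-1.1,0]]]' 40
python3 - <<'E'
from h import *
st=observe(); im=eyes.snapshot("wrist"); save(im,"pics/w11.png"); print(st["width"],st["ee_pos"],st["force"])
E
```

```text
time_s: 10.62
ee_pos: [0.5404, 0.0156, 0.0719]
eef_rot: [[-0.99, -0.14, -0.001], [-0.14, 0.99, -0.0], [0.001, -0.0, -1.0]]
force: [0.1, -0.2, -1.4]
width: 0.0138
0.013824059034749437 [0.54041263 0.01562389 0.07194863] [ 0.1247097  -0.21564005 -1.3866172 ]
```

View pics/w11.png

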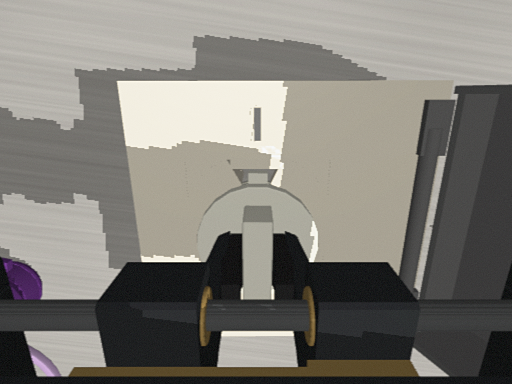

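```bash
python3 -m jog '[[[0,0,0,-0.15,0],[0,0,0,-0.3,0],[0,0,0,-0.42,0],[0,0,0,-0.53,0],[0,0,0,-0.56,0],[0,0,0,-0.56,0]]]' 45
```

```text
time_s: 11.17
ee_pos: [0.5419, 0.0155, 0.0568]
eef_rot: [[-0.99, -0.14, 0.002], [-0.14, 0.99, -0.001], [-0.002, -0.001, -1.0]]
force: [-1.3, 0.6, 6.6]
width: 0.0137
```

```bash
python3 -m jog '[[[0,0,0,-0.05,0],[0,0,0,-0.1,0],[0,0,0,-0.1,0],[0,0,0,-0.1,0]]]' 45
python3 - <<'E'
from h import *
st=observe(); im=eyes.snapshot("wrist"); save(im,"pics/w12.png"); print(st["width"],st["ee_pos"],st["force"],st["wrist_torque"])
E
```

```text
time_s: 11.5
ee_pos: [0.542, 0.0155, 0.0546]
eef_rot: [[-0.99, -0.14, 0.002], [-0.14, 0.99, -0.001], [-0.002, -0.001, -1.0]]
force: [-3.7, 0.1, 9.1]
width: 0.0136
0.013581267346004833 [0.54200149 0.01546202 0.05461945] [-3.68521552  0.14248574  9.10526115] [0.14535802 0.54338572 0.03023648]
```

View pics/w12.png

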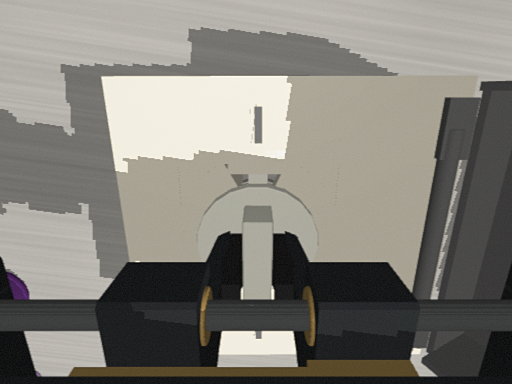

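```bash
python3 -m jog '[[[0,-0.03,0,-0.05,0],[0,-0.04,0,-0.05,-1],[0,-0.05,0,-0.05,-2],[0,-0.06,0,-0.05,-3],[0,-0.07,-0.01,-0.05,-4],[0,-0.07,-0.02,-0.05,-5],[0,-0.08,-0.02,-0.05,-6],[0,-0.08,-0.03,-0.05,-7]]]' 45
```

```text
time_s: 12.22
ee_pos: [0.5414, 0.0142, 0.0547]
eef_rot: [[-0.827, 0.563, 0.005], [0.562, 0.827, -0.003], [-0.006, 0.0, -1.0]]
force: [0.3, -0.5, 8.9]
width: 0.0136
```

```bash
python3 -m jog '[[[0,-0.01,0,-0.04,-1],[0,-0.02,0,-0.04,-2],[0,-0.03,-0.01,-0.04,-3],[0,-0.04,-0.02,-0.04,-4],[0,-0.05,-0.02,-0.04,-5],[0,-0.06,-0.03,-0.04,-6],[0,-0.07,-0.03,-0.04,-7],[0,-0.07,-0.03,-0.04,-8],[0,-0.07,-0.03,-0.04,-8.3],[0,-0.07,-0.03,-0.04,-8.3]]]' 45
python3 - <<'E'
from h import *
st=observe(); im=eyes.snapshot("wrist"); save(im,"pics/w13.png"); print(st["width"],st["ee_pos"],st["force"],st["wrist_torque"],np.degrees(np.arctan2(st["eef_rot"][1][0],st["eef_rot"][0][0])))
E
```

```text
time_s: 13.05
ee_pos: [0.5405, 0.0129, 0.0549]
eef_rot: [[-0.102, 0.995, 0.003], [0.995, 0.102, -0.007], [-0.007, 0.002, -1.0]]
force: [-1.3, -0.5, 9.2]
width: 0.0136
0.013591850622800125 [0.54046769 0.01289073 0.05492029] [-1.27610276 -0.45149381  9.24156472] [-0.19638507  0.26127259  0.09121486] 95.87214303321593
```

View pics/w13.png

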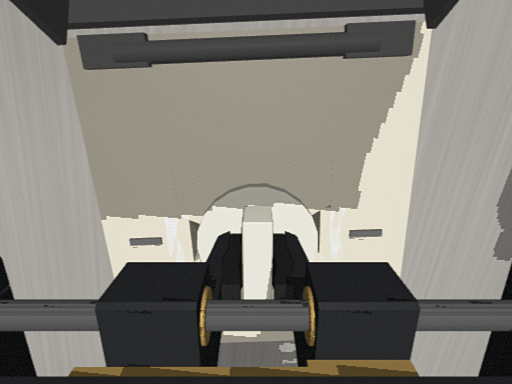

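```bash
python3 -m jog '[[[0,-0.02,0,0.06,0.1],[0,-0.02,0,0.12,0.1],[0,-0.02,0,0.18,0.1],[0,-0.02,0,0.24,0.1],[0,-0.02,0,0.27,0.1],[0,-0.02,0,0.27,0.1],[0,-0.02,0,0.27,0.1]]]' 45
```

```text
time_s: 13.68
ee_pos: [0.5405, 0.0128, 0.0633]
eef_rot: [[-0.114, 0.993, 0.005], [0.993, 0.114, -0.007], [-0.007, 0.004, -1.0]]
force: [2.1, -0.9, 3.1]
width: 0.0131
```

```bash
python3 -m jog '[[[0,-0.02,0,0.05,0],[0,-0.02,0,0.1,0],[0,-0.02,0,0.1,0]]]' 45
```

```text
time_s: 13.93
ee_pos: [0.5402, 0.0128, 0.0635]
eef_rot: [[-0.114, 0.994, 0.006], [0.994, 0.114, -0.006], [-0.007, 0.005, -1.0]]
force: [13.7, -1.8, -23.7]
width: 0.014
```

```bash
python3 -m jog '[[[0,0,0,-0.02,0],[0.5,0,0,-0.02,0],[0.5,0,0,-0.02,0],[0.5,0,0,-0.02,0],[0.5,0,0,0.1,0],[0.5,0,0,0.6,0],[0.5,0,0,1.4,0],[0.5,0,0,2.3,0],[0.5,0,0,3.2,0],[0.5,0,0,4,0],[0.5,0,0,4,0]]]' 45
python3 - <<'E'
from h import *
import pickle
st=observe(); im=eyes.snapshot("wrist"); save(im,"pics/w14.png"); pickle.dump(st,open("w14.pkl","wb")); print(st["width"],st["ee_pos"],st["joints"])
im=eyes.snapshot("side"); save(cv2.resize(im[150:300,170:330],None,fx=3.7,fy=3.7,interpolation=cv2.INTER_CUBIC),"pics/s14.png")
E
```

```text
time_s: 14.85
ee_pos: [0.5426, 0.0124, 0.1889]
eef_rot: [[-0.114, 0.993, 0.013], [0.993, 0.114, -0.008], [-0.009, 0.012, -1.0]]
force: [0.6, -0.2, 1.2]
width: 0.0442
0.04416122296956571 [0.54258513 0.01240403 0.18893731] [-0.19267021  0.12391904  1.72563188 -0.00538876  1.27746069 -0.3051819 ]
```

View pics/w14.png

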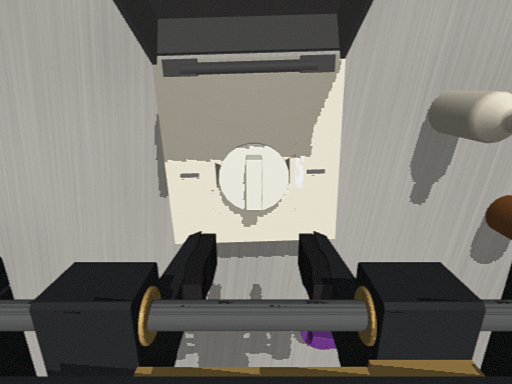

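View pics/s14.png

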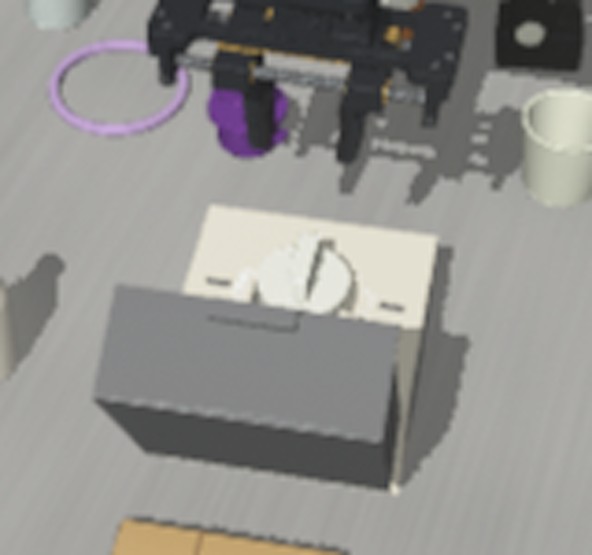

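```bash
python3 -m jog '[[[0,0,0,1,0],[0,0,0,2.1,0],[0,-0.2,1.2,2.1,0],[0,-0.4,2.4,2.1,0],[0,-0.6,3.6,2.1,0],[0,-0.8,4.8,2.1,0],[0,-1,6,2.1,0],[0,-1.1,7.2,2.1,0],[0,-1.3,8.2,2.1,0],[0,-1.3,8.6,2.1,0],[0,-1.3,8.6,2.1,0],[0,-1.3,8.6,2.1,0]]]' 20
python3 - <<'E'
from h import *
st=observe(); print(st["width"],st["ee_pos"])
im=eyes.snapshot("wrist"); save(im,"pics/w15.png")
im=eyes.snapshot("side"); save(cv2.resize(im[80:300,150:380],None,fx=2.7,fy=2.7,interpolation=cv2.INTER_CUBIC),"pics/s15.png")
E
```

```text
time_s: 15.95
ee_pos: [0.5005, 0.2703, 0.2457]
eef_rot: [[-0.115, 0.993, 0.005], [0.993, 0.115, -0.008], [-0.009, 0.004, -1.0]]
force: [-1.2, -0.1, 0.5]
width: 0.0006
0.000574471742865125 [0.50049933 0.27030039 0.2456718 ]
```

View pics/w15.png

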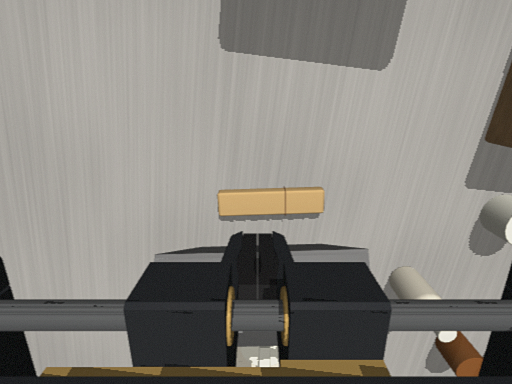

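View pics/s15.png

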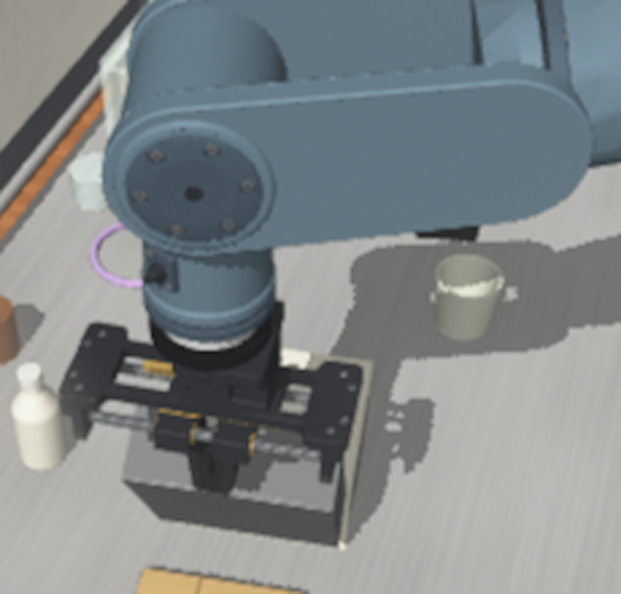

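Run:
```python
from h import *
W=cal("wrist"); h=np.array([.525,.1113]); yh=np.array([-.1426,.9898])
for px in ((160,254),(215,247),(320,247),(368,250)):
  for z in (.205,.215): p=onz(W,*px,z); print(px,p.round(4),"y'",((p[:2]-h)@yh).round(4))
```

```text
(160, 254) [0.4298 0.2189 0.205 ] y' 0.1201
(160, 254) [0.4327 0.2251 0.215 ] y' 0.1258
(215, 247) [0.4725 0.2299 0.205 ] y' 0.1248
(215, 247) [0.4734 0.2356 0.215 ] y' 0.1304
(320, 247) [0.5545 0.2389 0.205 ] y' 0.1221
(320, 247) [0.5515 0.2442 0.215 ] y' 0.1278
(368, 250) [0.5926 0.2405 0.205 ] y' 0.1182
(368, 250) [0.5878 0.2457 0.215 ] y' 0.124
```

```bash
python3 -m jog '[[[0,0.05,0,-0.8,0],[0,0.05,0,-1.6,0],[0,0.05,0,-2.4,0],[0,0.05,0,-2.9,0],[0,0.05,0,-2.95,0],[0,0.05,0,-2.95,0]]]' 20
```

```text
time_s: 16.55
ee_pos: [0.5025, 0.2676, 0.157]
eef_rot: [[-0.11, 0.994, 0.003], [0.994, 0.11, -0.009], [-0.009, 0.002, -1.0]]
force: [-0.3, 0.3, 0.2]
width: 0.0006
```

```bash
python3 -m jog '[[[0,0.05,-0.4,0,0],[0,0.1,-0.8,0,0],[0,0.2,-1.3,0.37,0],[0,0.27,-1.84,0.73,0],[0,0.32,-2.2,0.92,0],[0,0.37,-2.57,1.1,0],[0,0.42,-2.95,1.25,0],[0,0.48,-3.33,1.37,0],[0,0.48,-3.33,1.37,0]]]' 20
python3 - <<'E'
from h import *
st=observe(); print(st["ee_pos"],st["force"])
im=eyes.snapshot("side"); save(cv2.resize(im[80:300,150:380],None,fx=2.7,fy=2.7,interpolation=cv2.INTER_CUBIC),"pics/s16.png")
E
```

```text
time_s: 17.3
ee_pos: [0.5179, 0.1655, 0.1992]
eef_rot: [[-0.109, 0.994, 0.005], [0.994, 0.109, -0.009], [-0.01, 0.004, -1.0]]
force: [1.1, -0.3, 0.6]
width: 0.0004
[0.51786276 0.16553646 0.19917045] [ 1.14455333 -0.25168999  0.63704728]
```

View pics/s16.png

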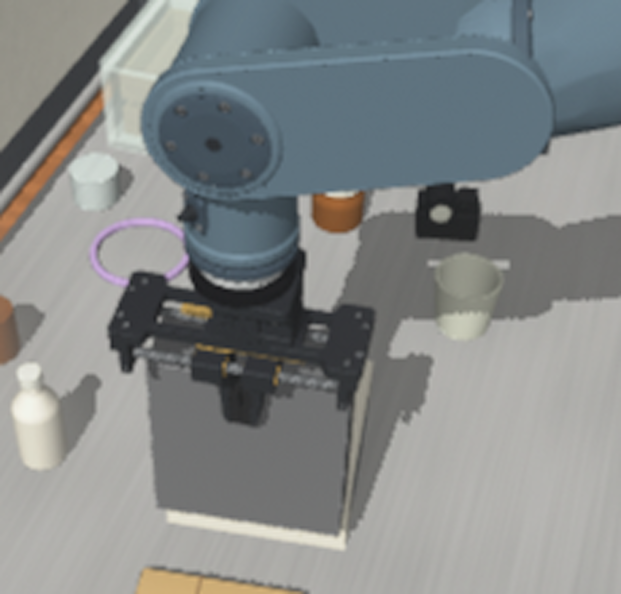

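```bash
python3 -m jog '[[[0,0.08,-0.63,0.13,0],[0,0.16,-1.26,0.2,0],[0,0.25,-1.95,0.17,0],[0,0.35,-2.61,0.1,0],[0,0.45,-3.27,-0.1,0],[0,0.54,-3.89,-0.36,0],[0,0.62,-4.45,-0.73,0],[0,0.7,-5,-1.14,0],[0,0.76,-5.46,-1.64,0],[0,0.82,-5.88,-2.2,0],[0,0.82,-5.88,-2.2,0]]]' 20
python3 - <<'E'
from h import *
st=observe(); print(st["ee_pos"],st["force"])
im=eyes.snapshot("side"); save(cv2.resize(im[80:300,150:380],None,fx=2.7,fy=2.7,interpolation=cv2.INTER_CUBIC),"pics/s17.png")
E
```

```text
time_s: 18.27
ee_pos: [0.5396, -0.0111, 0.1288]
eef_rot: [[-0.107, 0.994, -0.002], [0.994, 0.107, -0.008], [-0.008, -0.003, -1.0]]
force: [-1.3, 0.6, 0.1]
width: 0.0011
[ 0.53963916 -0.01113313  0.12875172] [-1.27230991  0.57274614  0.05339055]
```

View pics/s17.png

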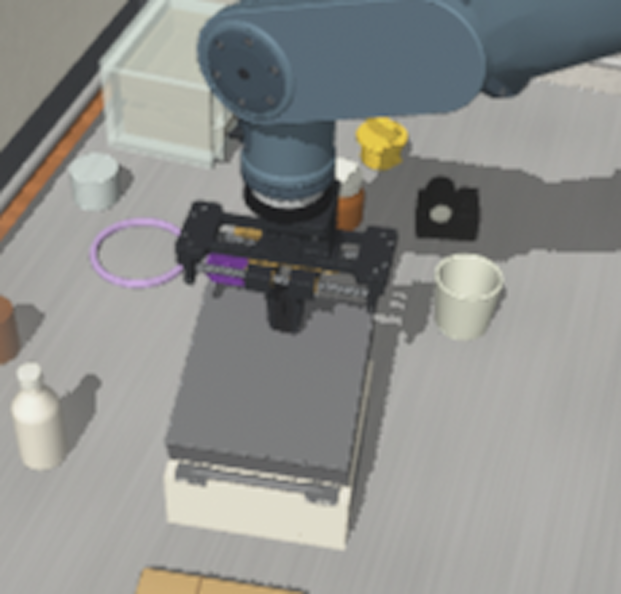

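```bash
python3 -m jog '[[[0,0,0,0.75,0],[0,0.1,-0.5,0.8,0],[0,0.33,-1.3,0.8,0],[0,0.33,-1.59,0.6,0],[0,0.33,-1.59,0.1,0],[0,0.33,-1.59,-0.3,0],[0,0.33,-1.59,-0.6,0],[0,0.33,-1.59,-0.8,0],[0,0.33,-1.59,-0.8,0]]]' 20
```

```text
time_s: 19.07
ee_pos: [0.5491, -0.0571, 0.105]
eef_rot: [[-0.108, 0.994, -0.003], [0.994, 0.108, -0.008], [-0.007, -0.004, -1.0]]
force: [0.3, 0.5, 0.3]
width: 0.0008
```

```bash
python3 -m jog '[[[0,0,0,-0.1,0],[0,0,0,-0.2,0],[0,0,0,-0.3,0],[0,0,0,-0.3,0]]]' 20
python3 - <<'E'
from h import *
st=observe(); print(st["ee_pos"],st["force"])
im=eyes.snapshot("wrist"); save(im,"pics/w18.png")
E
```

```text
time_s: 19.4
ee_pos: [0.5493, -0.057, 0.0959]
eef_rot: [[-0.108, 0.994, -0.003], [0.994, 0.108, -0.008], [-0.007, -0.004, -1.0]]
force: [0.3, 0.5, 0.1]
width: 0.0005
[ 0.54926282 -0.05695793  0.09592997] [0.315632   0.48824844 0.14292236]
```

View pics/w18.png

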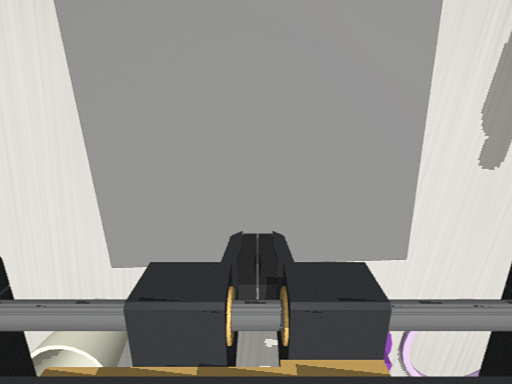

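```bash
python3 -m jog '[[[0,0,0,-0.06,0],[0,0,0,-0.12,0],[0,0,0,-0.18,0],[0,0,0,-0.18,0]]]' 20
```

```text
time_s: 19.78
ee_pos: [0.5496, -0.057, 0.0955]
eef_rot: [[-0.109, 0.994, -0.003], [0.994, 0.109, -0.008], [-0.008, -0.004, -1.0]]
force: [-17.0, 2.4, 39.6]
width: 0.0001
```

```bash
python3 -m jog '[[[0,0,0,0.1,0],[0,0,0,0.5,0],[0,0,0,1.3,0],[0,0,-1,2.3,0],[0,0,-2,3.3,0],[0,0,-3,4,0],[0,0,-4,4,0],[0,0,-4.5,4,0],[0,0,-4.5,4,0]]]' 20
python3 - <<'E'
from h import *
import pickle
st=observe(); print(st["ee_pos"],st["force"]); pickle.dump(st,open("w19.pkl","wb"))
im=eyes.snapshot("wrist"); save(im,"pics/w19.png"); np.save("w19.npy",im)
im=eyes.snapshot("side"); np.save("s19.npy",im); save(cv2.resize(im[120:300,170:340],None,fx=3.3,fy=3.3,interpolation=cv2.INTER_CUBIC),"pics/s19.png")
E
```

```text
time_s: 20.53
ee_pos: [0.5491, -0.1946, 0.2151]
eef_rot: [[-0.105, 0.994, -0.003], [0.994, 0.105, -0.008], [-0.008, -0.004, -1.0]]
force: [0.0, -0.6, 0.8]
width: 0.0004
[ 0.54913381 -0.19462235  0.21510485] [ 7.09676372e-04 -5.60560605e-01  8.33025508e-01]
```

View pics/w19.png

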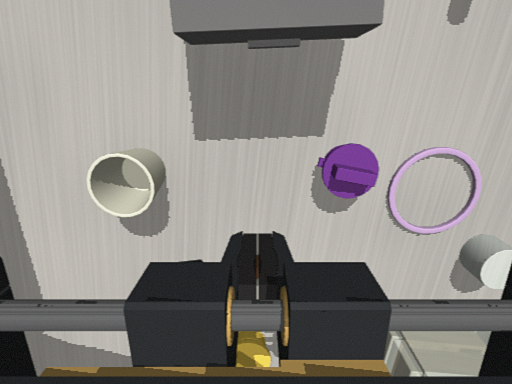

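View pics/s19.png

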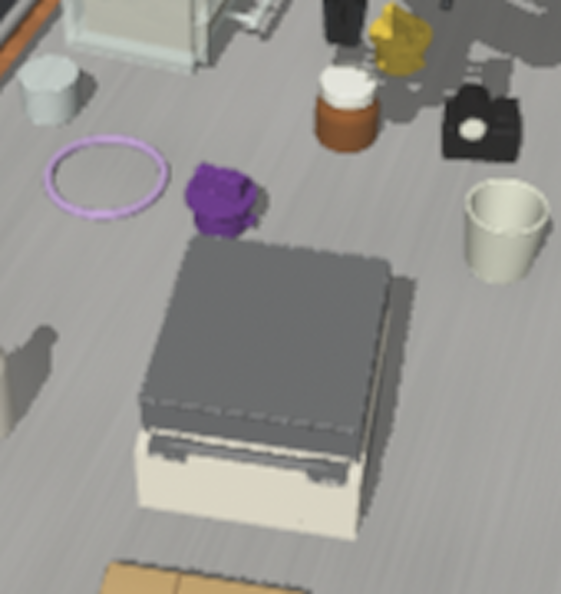

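Run:
```python
from h import *
import pickle
S=cal("side"); W=cal("wrist",pickle.load(open("w19.pkl","rb")))
a=np.radians(8.2); ex=np.array([np.cos(a),np.sin(a)]); ey=np.array([-ex[1],ex[0]]); c=np.array([.5368,.0301])
hy,hz=.082,.072
for th in (0,.09,.15):
  out=[]
  for x in (.082,-.082):
    r=np.hypot(.18,.048); ph=np.pi-np.arctan2(.048,.18)-th
    xy=c+x*ex+(hy+r*np.cos(ph))*ey; P=[*xy,hz+r*np.sin(ph)]
    s=proj(S,P); out.append((((s-[170,120]+.5)*3.3-.5).round(1).tolist(),proj(W,P).round(1).tolist()))
  print(th,out)
im=np.load("w19.npy"); save(cv2.resize(im[0:60,150:410],None,fx=3,fy=3,interpolation=cv2.INTER_CUBIC),"pics/w19c.png")
```

```text
0 [([190.6, 234.2], [382.5, 23.4]), ([390.6, 261.3], [172.7, 32.5])]
0.09 [([188.7, 223.9], [391.7, 11.0]), ([391.2, 251.2], [165.9, 21.0])]
0.15 [([187.3, 217.8], [398.7, 0.4]), ([391.4, 245.3], [160.8, 11.0])]
```

View pics/w19c.png

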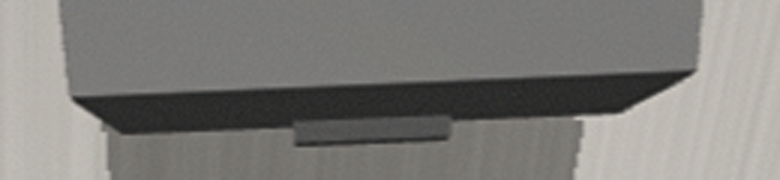

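The lid corners in the wrist (381,23.5) and (174,32) and in the side view match angle 0 to within 1–2 px in both. Next, a check that the bystanders haven't moved.

Run:
```python
from h import *
a=np.load("side0.npy"); b=np.load("s19.npy")
d=np.abs(a.astype(int)-b).max(2); v=np.hstack([a[70:330,80:350],b[70:330,80:350]]); save(cv2.resize(v,None,fx=1.45,fy=1.45),"pics/cmp.png")
# centroids by colour
for n,lo,hi in (("lilac",(125,50,120),(150,160,255)),("amber",(3,150,60),(12,255,200)),("bamboo",(14,90,120),(22,255,255)),("black",(0,0,0),(180,255,45))):
  for im in (a,b):
    m=cv2.inRange(cv2.cvtColor(im,cv2.COLOR_RGB2HSV),lo,hi); box=np.zeros_like(m); box[135:320,130:335]=1; m*=box
    ys,xs=np.nonzero(m); print(n,len(xs),xs.mean().round(1),ys.mean().round(1))
```

```text
lilac 432 223.3 177.2
lilac 444 224.2 177.4
amber 13 223.7 151.2
amber 5 231.4 152.2
bamboo 947 231.7 300.9
bamboo 943 231.7 300.9
black 55 313.9 153.3
black 191 313.6 154.9
```

View pics/cmp.png

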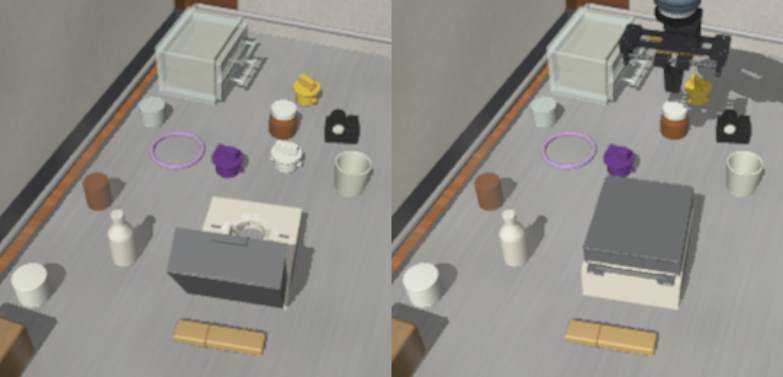

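The bystanders stand where they did, the lid is closed and the gripper touches nothing. I'm handing the job in.

```bash
python3 -c "
from workcell import ctrl,observe
print(ctrl.finish_job()); print(observe()['time_s'])"
```

```text
the job is handed in; nothing more can be done
None
the job is handed in; nothing more can be done
```

The filter cartridge is locked in the cleaner's socket and the lid is shut on its catch. I handed the job in at about 20.7 s. It gave no verdict.

**What I did:** I gripped the white cartridge by its bar and set its lugs in the slots. I pushed it down to about 9 N, turned it 92° clockwise, and let it rise. Then I swung the lid over with the shut fingers and pressed it down at the free edge.

**Last checks:**
- **Lock:** a pull of about 24 N on the cartridge did not lift it, and in the wrist picture its bar lay along the cleaner's y.
- **Lid:** its free corners matched angle 0 in the side view (within about 4 px of the 3.3x enlarged crop, roughly 1 px of the picture) and in the wrist view (within 2 px). At the catch angle of 0.09 the wrist corners would be about 12 px away.
- **Other things:** the tweezer case and the hoop sit within 1 px of where they were in the side view. The cup, jar, dispenser and bottle look unmoved by eye.
- **At the end:** the gripper was about 0.14 m clear of the cleaner, shut and holding nothing.

**What disagreed or went less well:**
- **Fingertip position:** the tips were about 24 mm behind the reported TCP, not 14 mm ahead. The first grasp closed on air above the bar. I corrected for this from the pictures and the contact.
- **Second grasp:** the fingertips pressed on the flange with about 16 N.
- **Lid press:** the last press reached 39.6 N, through the fingertips. I saw no clear force step when the catch snapped, so the pictures are the only evidence that the lid is closed.

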